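Load the propagator locker and shut its lift-up door

TASK

Raise the lift-up clear door of the propagator locker until its stay locks and holds it up by itself, and stand every small grey stoneware pot upright on the locker floor. Then push the tip of the yellow dibber through the square access hole in the stay housing to trip the hidden release pawl so that the door sinks, press the door fully shut past its catch, and leave the dibber lying in the wooden tool tray. Leave the big pot, the bottle, the hand fork and the clear dome alone.

Things in the scene. Friction and masses are not known exactly. Their poses are not given: they have to be found in the camera images.
- locker: fixed grey plastic propagator locker. Origin: centre of the underside of its loading space; z up; front (low side, handle) faces its -x. Inside: x -0.090 to 0.090, y -0.150 to 0.150, floor top z 0.006. Wall tops: front (x -0.098 to -0.090) z 0.074, sides 0.077 to 0.103, back 0.104. On its +y side the grey stay housing: x -0.065 to 0.095, y 0.155 to 0.210, 129 mm high
- door (a joint): angle (rad) of the lift-up door. 0 = shut (sloping 0.14 rad down to the front), held by a light roller catch; grows as the free edge rises. Past about 1.60 a spring pawl snaps in: let go, it stands locked at about 1.58; end stop 1.70. Unlocked, it sinks by itself in 5 to 10 s (damped, slow at first) and rests ajar on the catch at about 0.22; 3 to 8 N down at the handle clicks it to 0
- door_handle (a point): centre of the door's handle: a bar with a black sleeve that turns freely on it, 14 mm diameter, 96 mm long, parallel to the hinge, 232 mm from the hinge line, 40 mm clear of the door's edge, a post at each end. Raising takes 3 to 8 N here
- door_hinge (a point): middle of the door's hinge line (along the locker's y); in the locker's frame x 0.090, y 0, z 0.110. The door: clear pane in an aluminium frame, 310 mm wide along y, 8 mm thick, free edge 190 mm from the hinge
- access_hole (a point): centre of the square access hole, 40 x 40 mm, in the 4 mm front face (facing the locker's -x) of the stay housing; in the locker's frame x -0.065, y 0.1825, z 0.055. The pawl's push pad lies 25 mm behind this point
- pawl (a joint): travel (m) of the hidden release pawl: 0 at rest, end stop 0.020. Pushed in the locker's +x through the access hole, with 5 to 8 N; from about 0.010 it clears the door's tooth. It springs back, so hold it in until the door has sunk 0.15 rad below its locked angle. It also moves as the tooth passes on the way up
- pawl_pad (a point): centre of the pawl's flat upright steel push pad, 44 x 50 mm, inside the stay housing behind the access hole; slides with the pawl
- pot0: small grey stoneware pot, open top, 62 mm high, 60 mm across the rim and 54 mm across the foot, wall 5 mm, about 130 g. Origin: centre of its underside, z up. 2 to 4 of these are present
- pot1: as pot0
- pot2: as pot0
- pot3: as pot0
- dibber: yellow plastic dibber lying on the table: round shaft 22 mm diameter tapering over its last 40 mm to a blunt 12 mm tip, with a crosswise T-handle (22 mm diameter, 70 mm wide) at its other end; 190 mm long, 80 g. Origin on its axis at the place to grip, 105 mm behind the tip; its x points along the shaft to the tip. Lying, its axis is 11 mm above what it lies on
- dibber_tip (a point): the dibber's tip, on its axis
- dibber_end (a point): the dibber's handle end, on its axis
- tool_tray: fixed shallow open wooden tray, 280 mm (its x) x 110 mm (its y), 20 mm high, walls and floor 4 mm. Origin: centre of its underside
- feed_bottle: bystander: green plastic bottle with a black cap, 56 mm diameter, 130 mm high; origin at the centre of its underside
- big_pot: bystander: large grey stoneware pot, 140 mm across the rim, 120 mm high; not one of the small pots; origin at the centre of its underside
- garden_fork: bystander: stainless hand fork with a wooden handle lying on the table, 270 mm long; origin on its axis between handle and tines
- dome: bystander: clear propagator dome standing on the table, 260 x 180 x 105 mm; origin at the centre of its underside
Mind the look-alikes: they are no part of the job. Of the things shaped like the dibber, the yellow one is meant.

How it is judged (in metres and radians):
On the way, in this order (a step that is already met when the one before it is completed fails the run):
1. the door stands locked up on its stay, let go (value of joint door between 1.54 and 1.64 rad and contact force between each of the arm, the fingers and door below 0.1 N), for 1 s.
2. with the door locked up, every small pot stands upright on the locker floor, let go (value of joint door between 1.54 and 1.64 rad and x of pot0 in the frame of locker between -0.075 and 0.075 m and y of pot0 in the frame of locker between -0.14 and 0.14 m and z of pot0 in the frame of locker between 0 and 0.012 m and angle between each of pot0, pot1, pot2, pot3's own z axis and vertical below 0.15 rad and x of pot1 in the frame of locker between -0.075 and 0.075 m and y of pot1 in the frame of locker between -0.14 and 0.14 m and z of pot1 in the frame of locker between 0 and 0.012 m and x of pot2 in the frame of locker between -0.075 and 0.075 m and y of pot2 in the frame of locker between -0.14 and 0.14 m and z of pot2 in the frame of locker between 0 and 0.012 m and x of pot3 in the frame of locker between -0.075 and 0.075 m and y of pot3 in the frame of locker between -0.14 and 0.14 m and z of pot3 in the frame of locker between 0 and 0.012 m and linear speed of each of pot0, pot1, pot2, pot3 below 0.03 m/s and contact force between the fingers and pot0 below 0.2 N and contact force between the fingers and pot1 below 0.2 N and contact force between the fingers and pot2 below 0.2 N and contact force between the fingers and pot3 below 0.2 N), for 0.3 s.
3. with the pots inside and the door up, the dibber trips the release pawl (x of pot0 in the frame of locker between -0.075 and 0.075 m and y of pot0 in the frame of locker between -0.14 and 0.14 m and z of pot0 in the frame of locker between 0 and 0.012 m and angle between each of pot0, pot1, pot2, pot3's own z axis and vertical below 0.15 rad and x of pot1 in the frame of locker between -0.075 and 0.075 m and y of pot1 in the frame of locker between -0.14 and 0.14 m and z of pot1 in the frame of locker between 0 and 0.012 m and x of pot2 in the frame of locker between -0.075 and 0.075 m and y of pot2 in the frame of locker between -0.14 and 0.14 m and z of pot2 in the frame of locker between 0 and 0.012 m and x of pot3 in the frame of locker between -0.075 and 0.075 m and y of pot3 in the frame of locker between -0.14 and 0.14 m and z of pot3 in the frame of locker between 0 and 0.012 m and value of joint door above 1.48 rad and value of joint pawl above 0.008 m and contact force between dibber and pawl above 0.5 N).
4. the door is pressed fully shut past its catch (value of joint door below 0.03 rad), for 0.3 s.
At the end, for the whole second after the job is handed in: The door is fully shut past its catch (within 0.03 rad), every small pot present stands upright (within 0.15 rad) and at rest on the locker floor between its walls, and the dibber lies at rest with both its ends within the walls of the tool tray, none of it higher than 35 mm (value of joint door below 0.03 rad and x of pot0 in the frame of locker between -0.075 and 0.075 m and y of pot0 in the frame of locker between -0.14 and 0.14 m and z of pot0 in the frame of locker between 0 and 0.012 m and angle between each of pot0, pot1, pot2, pot3's own z axis and vertical below 0.15 rad and x of pot1 in the frame of locker between -0.075 and 0.075 m and y of pot1 in the frame of locker between -0.14 and 0.14 m and z of pot1 in the frame of locker between 0 and 0.012 m and x of pot2 in the frame of locker between -0.075 and 0.075 m and y of pot2 in the frame of locker between -0.14 and 0.14 m and z of pot2 in the frame of locker between 0 and 0.012 m and x of pot3 in the frame of locker between -0.075 and 0.075 m and y of pot3 in the frame of locker between -0.14 and 0.14 m and z of pot3 in the frame of locker between 0 and 0.012 m and linear speed of each of pot0, pot1, pot2, pot3, dibber below 0.03 m/s and x of dibber_tip in the frame of tool_tray between -0.137 and 0.137 m and y of dibber_tip in the frame of tool_tray between -0.052 and 0.052 m and z of each of dibber_tip, dibber_end in the frame of tool_tray below 0.035 m and x of dibber_end in the frame of tool_tray between -0.137 and 0.137 m and y of dibber_end in the frame of tool_tray between -0.052 and 0.052 m); the robot touches nothing.
It fails at once if a bystander (big pot, bottle, hand fork or dome) was moved more than 4 cm or tipped over (distance of any of feed_bottle, big_pot, garden_fork, dome from where it was at the start of the episode above 0.04 m or angle between any of feed_bottle, big_pot, garden_fork, dome's own z axis and vertical above 0.6 rad).
Of pot0, pot1, pot2, pot3 only 2 to 4 are there at a start; the rules pass over those that are not, and their reading is None.
At some moment in a run one of pot0, pot1, pot2, pot3, dibber may be knocked a few centimetres aside while the robot is not near it.
It also fails if it takes over 210 s, if anything falls off the work surface, if the arm or the gripper's body presses on something with over 40 N, if the wrist force passes 120 N, or if a joint passes its speed limit or range.

ROBOT

A 6-joint arm with a two-finger parallel gripper is mounted at the origin on the work surface. World frame = base frame: x ahead of the robot, y to its left, z up, the work surface at z = 0. Lengths are in mm, angles in rad, forces in N, time in s.
With the tool pointing down it reaches from about 325 to 775 mm from the base axis. Payload 9.3 kg.
Tool frame: the origin (TCP) lies midway between the tips of the shut fingers; the grasp point (between the pads) lies 19 mm behind it; z points along the fingers, y is the line along which they close (so a half turn about z gives the same grasp; the last joint's range is limited). The gripper opens to 85 mm and grips with 20 to 120 N. Pads are 22 mm wide; open, the fingers measure 114 mm over their backs; the gripper's body (76 mm by 85 mm) begins 54 mm behind the grasp point. The pads swing forward as they close: fully open they stand 13 mm farther back than shut.
Start: joints at [-1.462, 0.259, 0.021, 1.334, 0, 1.418], TCP at [142.344, -531.258, 231.279] pointing down, gripper open.
Joint ranges: [-3.04, 3.04], [-0.91, 1.82], [-1.04, 1.36], [-1.92, 1.95], [-1.52, 1.45], [-3.14, 3.14]. Speed limits (rad/s): [2.22, 2.22, 2.79, 3.14, 3.14, 3.14].

INTERFACE

Orientations are given as a rotation vector (axis times angle).
In Python, from rig import bot, vision gives the robot as it stands. The module is installed in compiled form; this text tells all that it offers.
- The arm moves only by the shell command python3 -m pendant 'ROWS' [OPENING] [FORCE]. ROWS is JSON, a list of rows, each a list of 6 numbers: the shift along the tool's x, y, z in cm, then the turn, a rotation vector about the tool's x, y, z in rad. A call has 1 to 5 rows; each row shifts and turns the commanded pose from where the row before left it, along the tool's axes as they then stand; what a row does not reach is not made up. A row lasts 1/10 s, in which the tool goes at most 50 mm and 8.59 degrees, less where a joint would pass 70% of its speed; a pose out of reach is approached as far as the arm can. A call is refused whole if a number of a shift passes 5 or a number of a turn 0.15, either way. A call with a gripper value outside its range is refused whole. OPENING is the opening, from 0 (shut) to 1 (fully open), set as the call begins (- or left out, the last holds). The fingers move at their own pace and stop on an object; FORCE is the grip in N (left out, the last holds). Time passes only in rows, so rows that do not move let the fingers close. It gives the time, the measured TCP pose, the force, the opening and the grip force at its end, in the units of the state.
- bot.read_state(): the state, without advancing time (a new reading comes with each control period).
- vision.camera(name): name is "scene" or "top"; returns a dict with "image" (400x640x3 uint8, blue, green, red), "fx", "fy", "cx", "cy" (pixels), "xyz" and "attitude" of the camera in the world. Camera axes: x right, y down, z forward; pixel columns grow to the right and rows downward; lengths in mm; the calibration is good to about 2 mm. A picture is of the moment at which its call begins. There is no depth.
- bot.finish_job(): hands the job in; it is judged then, once.
The state is a dict: "t": time; "joint_pos": joint angles; "joint_vel": joint speeds; "effort": joint torques, N m; "eef_pos": TCP position; "tool_rot": TCP orientation; "contact_force": force on the tool from outside, world axes, zero at the start; "torque": the same for the moment, N m; "opening": finger opening in mm; "grasp_force": force on a finger pad.
Only numpy, scipy, OpenCV 4.12 (cv2) and the standard library are available. Lean on these libraries where they do the work, as an engineer would, in place of code of your own. Each camera call takes 0.05 s, during which the arm holds its last target. There are 200 camera calls.

## Working session

There is one attempt and no reset: what is moved stays moved. The work goes in short steps, Python scripts to look and compute and a shell command to move; the robot and the scene stay as the last step left them, time stands still between calls to the robot, and variables do not carry over. Pictures are saved under pics/ and viewed, at most 14 in all, crops included, and the job is handed in when it is done.

```bash
mkdir -p pics; cat > h.py <<'E'
import numpy as np, cv2
from rig import bot, vision
from scipy.spatial.transform import Rotation as R
def snap(name,fn):
    c=vision.camera(name); cv2.imwrite('pics/'+fn,c['image']); return c
def Rm(c):
    a=np.array(c['attitude'],float)
    return a if a.shape==(3,3) else R.from_rotvec(a).as_matrix()
def px2w(c,u,v,z):
    d=Rm(c)@np.array([(u-c['cx'])/c['fx'],(v-c['cy'])/c['fy'],1]); o=np.array(c['xyz'])
    return o+d*(z-o[2])/d[2]
def w2px(c,p):
    q=Rm(c).T@(np.array(p,float)-np.array(c['xyz'])); return c['fx']*q[0]/q[2]+c['cx'],c['fy']*q[1]/q[2]+c['cy']
E
python3 - <<'E'
from h import *
for n in('scene','top'):
    c=snap(n,n+'0.png'); print({k:v for k,v in c.items() if k!='image'})
print(bot.read_state())
E
```

```text
{'fx': 437.00194471598564, 'fy': 437.00194471598564, 'cx': 323.91655091001115, 'cy': 199.9892396314732, 'xyz': array([1089.02431725,  709.69913346, 1328.34624926]), 'attitude': array([-0.8875011 , -2.64810113,  0.93084919])}
{'fx': 491.2940606289229, 'fy': 491.2940606289229, 'cx': 325.8002277792715, 'cy': 198.13019111325798, 'xyz': array([ 309.29961682,  -74.3872641 , 1665.05105977]), 'attitude': array([-2.15417377,  2.16516877, -0.14327291])}
{'t': 0.1, 'joint_pos': array([-1.46158849e+00,  2.59156795e-01,  2.08653597e-02,  1.33366879e+00,
        4.77331728e-06,  1.41820649e+00]), 'joint_vel': array([-0.00067176, -0.00221159,  0.00283184, -0.00118313,  0.00123532,
       -0.00092774]), 'effort': array([ 4.81326904e-03, -5.56694448e+01,  3.45069838e+01,  1.16815328e-02,
       -2.26384468e-04, -4.69845517e-06]), 'eef_pos': array([ 142.32709416, -531.03345273,  230.72615553]), 'tool_rot': array([-3.11356268e+00, -4.09905580e-01, -4.71321325e-05]), 'contact_force': array([ 0.31980653, -0.04094648, -0.38957503]), 'torque': array([ 0.02422245,  0.02670977, -0.04278039]), 'grasp_force': 0.0, 'opening': 85.55786103979929}
```

View pics/scene0.png

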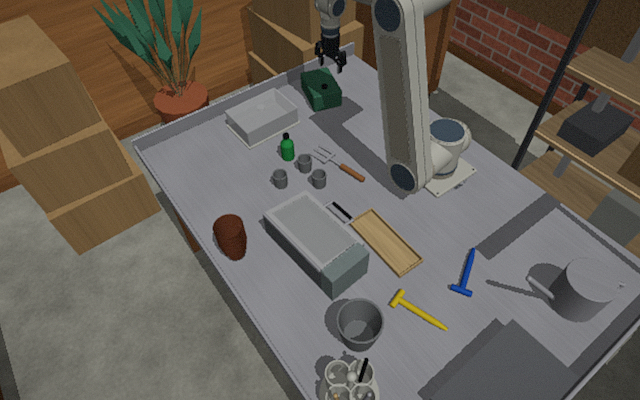

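View pics/top0.png

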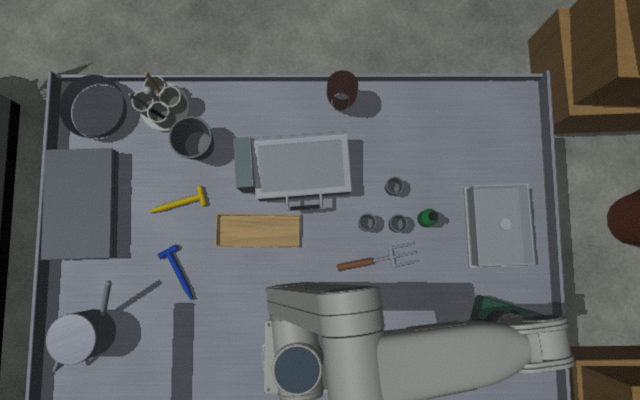

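The top view shows three small pots at about (394,186), (368,222) and (399,223). The yellow dibber runs from (204,197) to (152,211), the tray is at (259,231), and the locker is at (300,167) with its handle at (305,203) and the stay housing at (245,165). I'll zoom in for precision.

```bash
python3 - <<'E'
import cv2
a=cv2.imread('pics/top0.png')
cv2.imwrite('pics/z1.png',cv2.resize(a[120:260,140:360],(792,504),interpolation=cv2.INTER_CUBIC))
b=cv2.imread('pics/scene0.png')
p1=cv2.resize(a[165:245,345:445],(400,320),interpolation=cv2.INTER_CUBIC)
p2=cv2.resize(b[125:205,255:355],(400,320),interpolation=cv2.INTER_CUBIC)
cv2.imwrite('pics/z2.png',cv2.hconcat([p1,p2]))
E
```

```text
(no output)
```

View pics/z1.png

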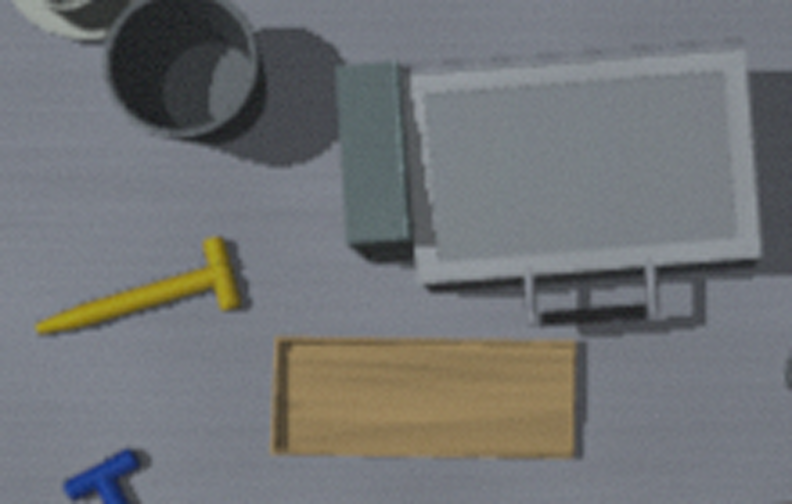

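View pics/z2.png

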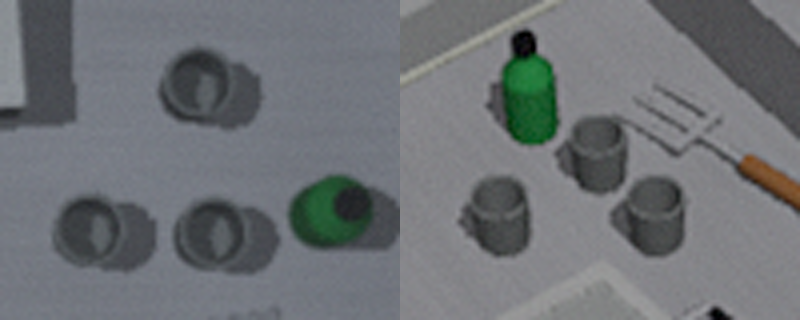

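All three pots stand upright, on the locker's -y side. The handle sleeve's ends in the crop are (540,318) and (648,311). Next I'll fit the poses.

```bash
python3 - <<'E'
from h import *
from scipy.optimize import least_squares
c=vision.camera('top'); s=vision.camera('scene')
f=lambda u,v:(u/3.6+140,v/3.6+120)
a=.14
door=lambda d,y,h=8:(90-d*np.cos(a)+0,y,110-d*np.sin(a)+h*.5)
pts=[((95,210,129),(337,66)),((95,155,129),(399,62)),((-65,155,129),(407,240)),((-65,210,129),(350,245)),
 (door(190,155),(420,278)),(door(190,-155),(760,254)),(door(232,44,0),(542,317)),(door(232,-44,0),(646,311))]
def W(q,p):
    x,y,t=q;return np.array([x+np.cos(t)*p[0]-np.sin(t)*p[1],y+np.sin(t)*p[0]+np.cos(t)*p[1],p[2]])
g=lambda q:np.concatenate([np.array(w2px(c,W(q,p)))-f(*u) for p,u in pts])
r=least_squares(g,[600,50,0],x_scale=[100,100,1]);print('locker',r.x,r.fun.round(2).reshape(-1,2).tolist())
for p,_ in pts: print('scene',p,np.round(w2px(s,W(r.x,p)),1))
print('handle',W(r.x,door(232,0,0)),'hinge',W(r.x,(90,0,110)),'hole',W(r.x,(-65,182.5,55)))
for n,u in zip('ABC',[(394.2,185.5),(367.5,222),(397.5,223)]):print(n,px2w(c,*u,62))
for n,u,v in(('A',600,122),('B',500,190),('C',656,190)):
    print(n,'scene',px2w(s,(u-400)/4+255,v/4+125,62))
print('tray',[px2w(c,*f(*u),20).round(1).tolist() for u in((274,338),(580,340),(576,458),(272,456))])
print('dib',[px2w(c,*f(*u),11).round(1).tolist() for u in((38,328),(224,274),(214,238),(232,309))])
print('dibscene',[px2w(s,*u,11).round(1).tolist() for u in((446,328),(399,300))])
E
```

```text
locker [ 6.19026636e+02 -7.88297845e+00  7.65000606e-02] [[-0.18, -0.1], [-0.21, -0.34], [0.76, -0.47], [-0.82, -0.46], [-0.42, 1.0], [0.6, -0.02], [1.08, 0.46], [-0.79, -0.06]]
scene (95, 210, 129) [333.  281.6]
scene (95, 155, 129) [321.2 269.7]
scene (-65, 155, 129) [358.2 241. ]
scene (-65, 210, 129) [370.2 251.8]
scene (np.float64(-98.14103928040106), 155, np.float64(87.48680821759507)) [364.7 242.3]
scene (np.float64(-98.14103928040106), -155, np.float64(87.48680821759507)) [305.8 189.5]
scene (np.float64(-139.73011112133182), 44, np.float64(77.62599740253714)) [350.9 217.5]
scene (np.float64(-139.73011112133182), -44, np.float64(77.62599740253714)) [334.3 202.9]
handle [479.7051938  -18.56191731  77.6259974 ] hinge [708.76341261  -1.00468651 110.        ] hole [540.269094   169.11560798  55.        ]
A [ 552.77186551 -312.06495101   62.        ]
B [ 432.45661731 -221.88428677   62.        ]
C [ 428.6891018  -320.02059447   62.        ]
A scene [ 420.86136882 -335.92354665   62.        ]
B scene [ 551.71368723 -319.98320573   62.        ]
C scene [ 430.76713117 -227.37262041   62.        ]
tray [[465.5, 282.2, 20.0], [462.2, -3.0, 20.0], [352.6, 0.6, 20.0], [356.0, 281.6, 20.0]]
dib [[476.8, 505.3, 11.0], [527.1, 332.6, 11.0], [561.4, 342.9, 11.0], [493.9, 324.2, 11.0]]
dibscene [[476.8, 499.5, 11.0], [528.7, 341.9, 11.0]]
```

```bash
python3 -m pendant '[[0,0,0,0,0,-0.15],[0,0,0,0,0,-0.15],[0,0,0,0,0,-0.15],[0,0,0,0,0,-0.15],[0,0,0,0,0,-0.15]]' 0.35
python3 -m pendant '[[0,0,0,0,0,-0.15],[0,0,0,0,0,-0.15],[0,0,0,0,0,-0.15],[0,0,0,0,0,-0.15],[0,0,0,0,0,-0.035]]'
cat >> h.py <<'E'
L=np.array([619.,-7.9]);T=.0765
def toL(p):
    d=np.array(p[:2])-L;c,s=np.cos(T),np.sin(T);return np.array([c*d[0]+s*d[1],-s*d[0]+c*d[1],p[2]])
def toW(p):
    c,s=np.cos(T),np.sin(T);return np.array([L[0]+c*p[0]-s*p[1],L[1]+s*p[0]+c*p[1],p[2]])
def dist(target): # world target for TCP -> tool shift in cm
    st=bot.read_state();M=R.from_rotvec(st['tool_rot']).as_matrix()
    print('tcp',st['eef_pos'].round(1),'L',toL(st['eef_pos']).round(1),'shift cm',(M.T@(np.array(target)-st['eef_pos'])/10).round(2),'F',st['contact_force'].round(1),'op',round(st['opening'],1),'t',st['t'])
E
python3 -c "
from h import *
dist([480,-18.5,150]);st=bot.read_state();M=R.from_rotvec(st['tool_rot']).as_matrix();print(M.round(3))
for p in [(553,-314,62),(432,-223,62),(427,-322,62)]:print(toL(p).round(0))"
```

```text
t: 0.7
eef_pos: [142.3, -531.2, 231.1]
tool_rot: [-2.743, -1.531, -0.0]
contact_force: [-0.1, 0.4, 0.5]
opening: 29.9
grasp_force: 0.0
t: 1.2
eef_pos: [142.3, -531.2, 231.1]
tool_rot: [-2.129, -2.31, -0.0]
contact_force: [0.6, 0.1, -0.3]
opening: 30.0
grasp_force: 0.0
tcp [ 142.3 -531.2  231.1] L [-515.3 -485.3  231.1] shift cm [48.34 37.83  8.13] F [ 0.6  0.1 -0.3] op 30.0 t 1.2
[[-0.081  0.997 -0.   ]
 [ 0.997  0.081  0.   ]
 [ 0.    -0.    -1.   ]]
[ -89. -300.   62.]
[-203. -200.   62.]
[-215. -299.   62.]
```

```bash
for i in 1; do
python3 -m pendant '[[2.5,2,0,0,0,0],[3.4,2.7,0,0,0,0],[3.5,2.7,0,0,0,0],[3.5,2.7,0,0,0,0],[3.5,2.7,0,0,0,0]]'
python3 -m pendant '[[3.5,2.7,0,0,0,0],[3.5,2.7,0,0,0,0],[3.5,2.7,0,0,0,0],[3.5,2.7,0,0,0,0],[3.5,2.7,0,0,0,0]]'
python3 -m pendant '[[3.5,2.7,1,0,0,0],[3.5,2.7,1.5,0,0,0],[3.5,2.7,2,0,0,0],[2.5,2.5,2,0,0,0],[1,0.9,1.6,0,0,0]]'
done | tail -12
python3 -c "
from h import *
dist([480,-18.5,150]);c=snap('scene','s1.png');cv2.imwrite('pics/s1z.png',cv2.resize(c['image'][130:310,230:430],(800,720))[:600])
c=snap('top','t1.png')"
```

```text
t: 2.2
eef_pos: [379.4, -171.6, 231.4]
tool_rot: [2.135, 2.304, 0.0]
contact_force: [0.2, -1.0, -0.1]
opening: 30.0
grasp_force: 0.0
t: 2.7
eef_pos: [484.1, -22.4, 149.0]
tool_rot: [-2.132, -2.307, -0.0]
contact_force: [-0.2, -0.1, 0.1]
opening: 30.0
grasp_force: 0.0
tcp [484.1 -22.4 149. ] L [-135.6   -4.2  149. ] shift cm [ 0.42 -0.38 -0.1 ] F [-0.2 -0.1  0.1] op 30.0 t 2.7
```

View pics/s1z.png

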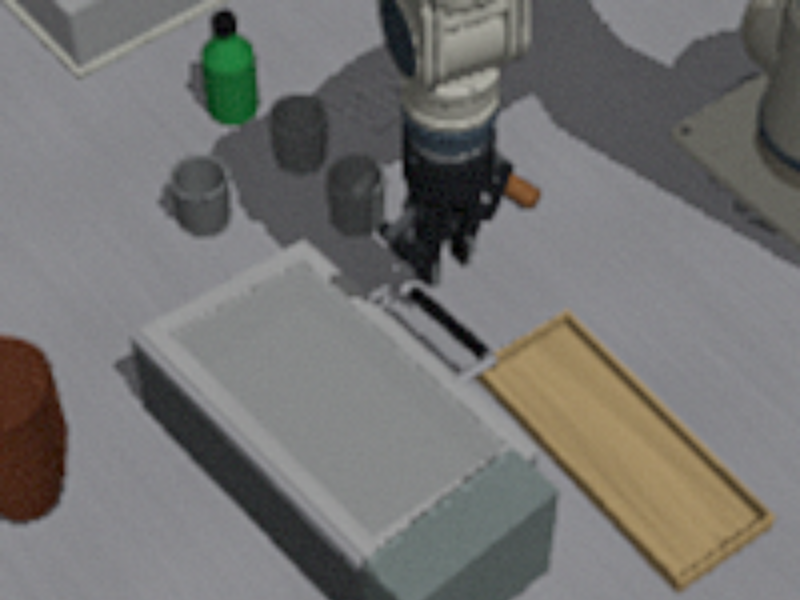

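Sleeve ends at crop (408,290) and (490,355), i.e. (332,202.5) and (352.5,218.8) in the full image, matching the fit. Descending and gripping the handle.

```bash

python3 -m pendant '[[0.4,-0.4,1,0,0,0],[0,0,2,0,0,0],[0,0,2,0,0,0],[0,0,2,0,0,0],[0,0,1.8,0,0,0]]'
python3 -m pendant '[[0,0,0,0,0,0],[0,0,0,0,0,0],[0,0,0,0,0,0],[0,0,0,0,0,0],[0,0,0,0,0,0]]' 0.0 40
python3 -c "
from h import *
dist([480,-18.5,60])
for th in np.arange(0,1.7,.15): 
  e=th-.14; print(round(th,2),(-23.2*(np.cos(e)-np.cos(.14))).round(2),(23.2*(np.sin(e)+np.sin(.14))).round(2))"
```

```text
t: 3.3
eef_pos: [477.9, -22.1, 62.0]
tool_rot: [2.137, 2.302, 0.001]
contact_force: [-0.3, 0.1, -0.0]
opening: 30.0
grasp_force: 0.0
t: 3.8
eef_pos: [481.4, -21.7, 64.3]
tool_rot: [2.133, 2.3, 0.008]
contact_force: [9.9, 5.3, -2.3]
opening: 12.6
grasp_force: 39.1
tcp [481.4 -21.7  64.3] L [-138.3   -3.2   64.3] shift cm [ 0.33 -0.12  0.42] F [ 9.9  5.3 -2.3] op 12.6 t 3.8
0.0 -0.0 0.0
0.15 -0.23 3.47
0.3 0.07 6.93
0.45 0.88 10.31
0.6 2.18 13.54
0.75 3.96 16.53
0.9 6.16 19.22
1.05 8.73 21.55
1.2 11.63 23.48
1.35 14.78 24.94
1.5 18.12 25.92
1.65 21.56 26.39
```

```bash

python3 -m pendant '[[0,0.3,-0.3,0,0,0],[0,-0.1,-1.0,0,0,0],[0,-0.1,-1.5,0,0,0],[0,0,-1,0,0,0],[0,0.1,-1.2,0,0,0]]'
python3 -m pendant '[[0,0.1,-1.1,0,0,0],[0,0.1,-1.1,0,0,0],[0,0.35,-1.7,0,0,0],[0,0.45,-1.7,0,0,0],[0,0,0,0,0,0]]'
python3 -c "
from h import *
dist([480,-18.5,60])"
```

```text
t: 4.3
eef_pos: [480.6, -21.7, 113.5]
tool_rot: [2.135, 2.303, 0.0]
contact_force: [3.6, -1.1, -4.8]
opening: 12.5
grasp_force: 40.2
t: 4.8
eef_pos: [493.3, -20.7, 171.2]
tool_rot: [2.132, 2.3, 0.006]
contact_force: [10.5, -0.9, -6.1]
opening: 12.6
grasp_force: 40.4
tcp [493.3 -20.7 171.2] L [-126.3   -3.1  171.2] shift cm [ 0.33 -1.38 11.11] F [10.5 -0.9 -6.1] op 12.6 t 4.8
```

```bash

python3 -m pendant '[[0,0.8,-1.6,0,0,0],[0,0.75,-1.6,0,0,0],[0,0.85,-1.5,0,0,0],[0,0.9,-1.5,0,0,0],[0,1.05,-1.4,0,0,0]]'
python3 -m pendant '[[0,1.15,-1.3,0,0,0],[0,1.25,-1.2,0,0,0],[0,1.3,-1.15,0,0,0],[0,1.45,-1.0,0,0,0],[0,1.45,-0.95,0,0,0]]'
python3 -c "
from h import *
dist([480,-18.5,60])"
```

```text
t: 5.3
eef_pos: [535.8, -17.4, 244.6]
tool_rot: [2.135, 2.302, 0.003]
contact_force: [20.2, -2.3, -22.2]
opening: 12.3
grasp_force: 39.3
t: 5.8
eef_pos: [600.2, -12.3, 296.8]
tool_rot: [-2.133, -2.3, 0.006]
contact_force: [11.0, -2.6, -39.2]
opening: 12.5
grasp_force: 38.9
tcp [600.2 -12.3 296.8] L [-19.1  -3.  296.8] shift cm [  0.26 -11.88  23.75] F [ 11.   -2.6 -39.2] op 12.5 t 5.8
```

```bash

python3 -m pendant '[[0,0.3,0.3,0,0,0],[0,1.4,-0.6,0,0,0],[0,1.5,-0.6,0,0,0],[0,1.5,-0.5,0,0,0],[0,0,0,0,0,0]]'
python3 -c "
from h import *
dist([480,-18.5,60])"
```

```text
t: 6.3
eef_pos: [646.7, -8.9, 315.3]
tool_rot: [2.136, 2.303, -0.001]
contact_force: [-0.0, -2.6, 2.1]
opening: 12.5
grasp_force: 43.1
tcp [646.7  -8.9 315.3] L [ 27.5  -3.2 315.3] shift cm [  0.33 -16.69  25.53] F [-0.  -2.6  2.1] op 12.5 t 6.3
```

```bash

python3 -m pendant '[[0,1.2,-0.3,0,0,0],[0,1.2,-0.2,0,0,0],[0,1.2,-0.15,0,0,0],[0,1.2,-0.1,0,0,0],[0,0.3,0,0,0,0]]'
python3 -m pendant '[[0,0,0,0,0,0],[0,0,0,0,0,0]]'
python3 -c "
from h import *
dist([480,-18.5,60])"
```

```text
t: 6.8
eef_pos: [697.7, -5.1, 324.0]
tool_rot: [2.134, 2.302, 0.002]
contact_force: [-0.2, -1.3, 8.5]
opening: 12.3
grasp_force: 43.8
t: 7.0
eef_pos: [697.0, -5.1, 324.0]
tool_rot: [2.134, 2.302, 0.002]
contact_force: [-0.8, -2.5, 6.6]
opening: 12.3
grasp_force: 43.6
tcp [697.   -5.1 324. ] L [ 78.   -3.2 324. ] shift cm [  0.34 -21.81  26.34] F [-0.8 -2.5  6.6] op 12.3 t 7.0
```

```bash

python3 -m pendant '[[0,-0.7,0,0,0,0],[0,-0.8,0.05,0,0,0],[0,0,0,0,0,0],[0,0,0,0,0,0]]'
python3 -m pendant '[[0,0,0,0,0,0],[0,0,0,0,0,0],[0,0,0,0,0,0]]' 0.4
python3 -m pendant '[[0,0,-1,0,0,0],[0,0,-2,0,0,0],[0,0,-2,0,0,0],[0,0,-2,0,0,0],[0,0,-1,0,0,0]]' 
python3 -c "
from h import *
dist([480,-18.5,60])
c=snap('scene','s2.png');d=snap('top','t2.png')
cv2.imwrite('pics/m2.png',cv2.hconcat([cv2.resize(c['image'][80:320,200:440],(400,400)),cv2.resize(d['image'][90:290,230:430],(400,400))]))"
```

```text
t: 7.4
eef_pos: [682.1, -6.2, 322.6]
tool_rot: [2.135, 2.303, 0.0]
contact_force: [-0.7, -4.6, 6.5]
opening: 12.3
grasp_force: 43.3
t: 7.7
eef_pos: [682.6, -5.4, 320.9]
tool_rot: [-2.135, -2.304, 0.0]
contact_force: [0.6, 0.2, -0.5]
opening: 34.3
grasp_force: 0.0
t: 8.2
eef_pos: [681.7, -5.6, 399.7]
tool_rot: [2.132, 2.301, 0.006]
contact_force: [-1.1, 0.4, 1.0]
opening: 34.1
grasp_force: 0.0
tcp [681.7  -5.6 399.7] L [ 62.7  -2.5 399.7] shift cm [  0.28 -20.43  33.84] F [-1.1  0.4  1. ] op 34.1 t 8.2
```

View pics/m2.png

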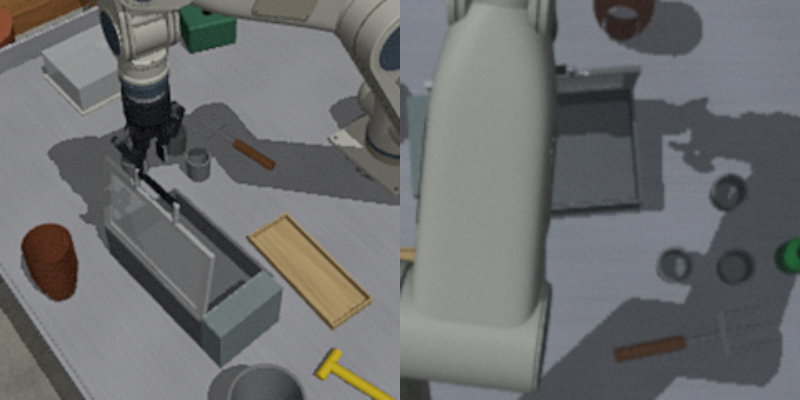

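The door is locked up and let go, and the three pots are still in place. Going to pot B.

```bash
{
python3 -m pendant '[[-1.5,-2.0,0,0,0,0],[-2,-2.8,0,0,0,0],[-2.3,-3,0.5,0,0,0],[-2.3,-3,2.5,0,0,0],[-2.3,-3,3,0,0,0]]' 1
python3 -m pendant '[[-2.3,-3,3,0,0,0],[-2.3,-3,3,0,0,0],[-2.3,-3,3,0,0,0],[-1.5,-2.5,3,0,0,0],[-1,-1.3,3,0,0,0]]'
python3 -m pendant '[[0,0,3,0,0,0],[0,0,3,0,0,0],[0,0,2,0,0,0]]' ; } | tail -6
python3 -c "
from h import *
dist([432,-224,28]);d=snap('top','t3.png');c=snap('scene','s3.png')
a=d['image'][165:245,345:445];b=c['image'][125:205,255:355]
cv2.imwrite('pics/m3.png',cv2.hconcat([cv2.resize(a,(400,320),interpolation=2),cv2.resize(b,(400,320),interpolation=2)]))"
```

```text
t: 9.6
eef_pos: [429.5, -222.1, 104.8]
tool_rot: [-2.136, -2.303, -0.003]
contact_force: [-0.5, 0.0, -0.9]
opening: 85.6
grasp_force: 0.0
tcp [ 429.5 -222.1  104.8] L [-205.3 -199.1  104.8] shift cm [-0.23  0.22  7.68] F [-0.5  0.  -0.9] op 85.6 t 9.6
```

View pics/m3.png

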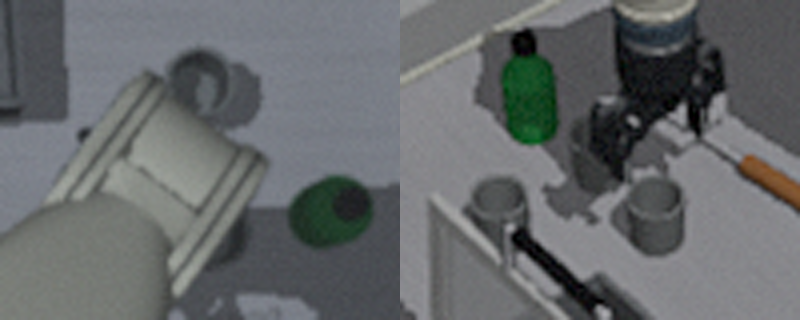

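Pots unmoved, and the gripper is above pot B. Descend and grip.

```bash
{
python3 -m pendant '[[-0.2,0.2,2,0,0,0],[0,0,2,0,0,0],[0,0,2,0,0,0],[0,0,1.7,0,0,0],[0,0,0,0,0,0]]'
python3 -m pendant '[[0,0,0,0,0,0],[0,0,0,0,0,0],[0,0,0,0,0,0],[0,0,0,0,0,0],[0,0,0,0,0,0]]' 0 30
python3 -m pendant '[[0,0,-0.5,0,0,0],[0,0,-2,0,0,0],[0,0,-4,0,0,0],[0,0,-4,0,0,0],[0,0,-4,0,0,0]]'; }
python3 -c "
from h import *
dist(toW([-15,-85,180]))"
```

```text
t: 10.2
eef_pos: [433.0, -224.3, 29.6]
tool_rot: [-2.135, -2.304, -0.003]
contact_force: [0.3, 0.1, 0.5]
opening: 85.3
grasp_force: 0.0
t: 10.7
eef_pos: [434.6, -225.7, 32.3]
tool_rot: [2.132, 2.301, 0.004]
contact_force: [-1.2, 0.3, 6.0]
opening: 59.0
grasp_force: 30.9
t: 11.2
eef_pos: [433.3, -225.0, 178.2]
tool_rot: [2.133, 2.302, 0.004]
contact_force: [0.6, -0.6, -1.9]
opening: 58.7
grasp_force: 33.0
tcp [ 433.3 -225.   178.2] L [-201.7 -202.3  178.2] shift cm [11.74 18.67 -0.12] F [ 0.6 -0.6 -1.9] op 58.7 t 11.2
```

```bash
{
python3 -m pendant '[[1.5,1,0,0,0,0],[2.7,1.7,0,0,0,0],[3,2,0,0,0,0],[3,2,0,0,0,0],[3,2,0,0,0,0]]'
python3 -m pendant '[[3,2,0,0,0,0],[3,2,0,0,0,0],[3,2,0,0,0,0],[3,2,0,0,0,0],[2.5,1.5,0,0,0,0]]'
python3 -m pendant '[[0.9,0.5,1,0,0,0],[0,0,3,0,0,0],[0,0,3,0,0,0],[0,0,3,0,0,0],[0,0,0,0,0,0]]'; }|tail -6
python3 -c "
from h import *
dist(toW([-15,85,39]))"
```

```text
t: 12.7
eef_pos: [596.0, 73.7, 72.8]
tool_rot: [-2.134, -2.302, 0.004]
contact_force: [-0.2, 0.1, -1.5]
opening: 58.7
grasp_force: 33.3
tcp [596.   73.7  72.8] L [-16.7  83.1  72.8] shift cm [0.19 0.18 3.38] F [-0.2  0.1 -1.5] op 58.7 t 12.7
```

```bash

python3 -m pendant '[[0,0,1.2,0,0,0],[0,0,1,0,0,0],[0,0,0.6,0,0,0],[0,0,0.4,0,0,0],[0,0,0,0,0,0]]'
python3 -m pendant '[[0,0,0.2,0,0,0],[0,0,0,0,0,0]]'
```

```text
t: 13.2
eef_pos: [598.7, 74.0, 44.1]
tool_rot: [2.134, 2.302, 0.003]
contact_force: [-0.3, 0.8, -1.0]
opening: 58.6
grasp_force: 33.3
t: 13.4
eef_pos: [599.0, 74.1, 42.4]
tool_rot: [2.133, 2.302, 0.004]
contact_force: [-0.3, 0.2, -1.9]
opening: 58.5
grasp_force: 33.3
```

```bash

python3 -m pendant '[[0,0,0.2,0,0,0],[0,0,0.15,0,0,0],[0,0,0,0,0,0]]'
python3 -m pendant '[[0,0,0,0,0,0],[0,0,0,0,0,0],[0,0,0,0,0,0],[0,0,0,0,0,0],[0,0,0,0,0,0]]' 1
python3 -m pendant '[[0,0,-1,0,0,0],[0,0,-3,0,0,0],[0,0,-4,0,0,0],[0,0,-4,0,0,0],[0,0,-2,0,0,0]]' 
python3 -c "
from h import *
dist([427,-323,120])"
```

```text
t: 13.7
eef_pos: [598.7, 74.1, 38.6]
tool_rot: [2.134, 2.302, 0.003]
contact_force: [0.1, 0.1, -1.9]
opening: 58.9
grasp_force: 33.3
t: 14.2
eef_pos: [598.9, 74.1, 38.8]
tool_rot: [2.133, 2.302, 0.004]
contact_force: [-1.1, -0.2, 0.8]
opening: 85.5
grasp_force: 0.0
t: 14.7
eef_pos: [599.2, 74.2, 183.4]
tool_rot: [2.131, 2.299, 0.009]
contact_force: [0.3, -0.3, -0.6]
opening: 85.5
grasp_force: 0.0
tcp [599.2  74.2 183.4] L [-13.5  83.3 183.4] shift cm [-38.29 -20.24   6.2 ] F [ 0.3 -0.3 -0.6] op 85.5 t 14.7
```

```bash
cat >> h.py <<'E'
def track(cam,ref,pts,h=11,s=12):
    a=cv2.cvtColor(cv2.imread('pics/'+ref),6);b=cv2.cvtColor(vision.camera(cam)['image'],6)
    for n,(u,v) in pts.items():
        m=cv2.matchTemplate(b[v-h-s:v+h+s+1,u-h-s:u+h+s+1],a[v-h:v+h+1,u-h:u+h+1],5);_,q,_,l=cv2.minMaxLoc(m);print(cam,n,'shift',l[0]-s,l[1]-s,'score',round(q,2))
E
python3 -c "
from h import *
track('top','top0.png',{'A':(394,186),'C':(398,223)});track('scene','scene0.png',{'C':(304,163),'A':(280,179)})"
{ python3 -m pendant '[[-2,-1,0,0,0,0],[-3.5,-1.8,0,0,0,0],[-3.9,-2.1,0,0,0,0],[-3.9,-2.1,0,0,0,0],[-3.9,-2.1,0,0,0,0]]'
python3 -m pendant '[[-3.9,-2.1,0,0,0,0],[-3.9,-2.1,0,0,0,0],[-3.9,-2.1,0,0,0,0],[-3.9,-2.1,1,0,0,0],[-3.7,-2.0,2,0,0,0]]'
python3 -m pendant '[[-1.7,-0.9,2,0,0,0],[0,0,0,0,0,0]]'; } |tail -6
python3 -c "
from h import *
dist([428,-323,28])"
```

```text
top A shift 0 0 score 0.66
top C shift 0 0 score 0.63
scene C shift 0 0 score 0.57
scene A shift 1 -2 score 0.46
t: 16.0
eef_pos: [421.8, -323.4, 125.3]
tool_rot: [-2.138, -2.299, -0.003]
contact_force: [0.3, 0.4, -0.3]
opening: 85.3
grasp_force: 0.0
tcp [ 421.8 -323.4  125.3] L [-220.7 -299.5  125.3] shift cm [-0.03  0.62  9.73] F [ 0.3  0.4 -0.3] op 85.3 t 16.0
```

```bash
{
python3 -m pendant '[[0,0.5,2,0,0,0],[0,0,2.5,0,0,0],[0,0,2.5,0,0,0],[0,0,2.3,0,0,0],[0,0,0,0,0,0]]'
python3 -m pendant '[[0,0,0,0,0,0],[0,0,0,0,0,0],[0,0,0,0,0,0],[0,0,0,0,0,0],[0,0,0,0,0,0]]' 0 30
python3 -m pendant '[[0,0,-0.5,0,0,0],[0,0,-2,0,0,0],[0,0,-4,0,0,0],[0,0,-4,0,0,0],[0,0,-4,0,0,0]]'; }
python3 -c "
from h import *
dist(toW([-15,0,180]))"
```

```text
t: 16.5
eef_pos: [428.6, -319.8, 33.2]
tool_rot: [-2.133, -2.304, -0.004]
contact_force: [0.1, 1.1, -0.4]
opening: 85.1
grasp_force: 0.0
t: 17.0
eef_pos: [430.2, -322.4, 37.1]
tool_rot: [2.131, 2.3, 0.004]
contact_force: [1.7, 1.4, 6.3]
opening: 59.4
grasp_force: 31.3
t: 17.5
eef_pos: [428.7, -321.6, 182.7]
tool_rot: [2.133, 2.302, 0.003]
contact_force: [1.0, -0.9, -0.8]
opening: 59.2
grasp_force: 33.1
tcp [ 428.7 -321.6  182.7] L [-213.8 -298.3  182.7] shift cm [29.84 19.86  0.32] F [ 1.  -0.9 -0.8] op 59.2 t 17.5
```

```bash
{
python3 -m pendant '[[1.5,1,0,0,0,0],[2.8,1.8,0,0,0,0],[3.2,2.1,0,0,0,0],[3.2,2.1,0,0,0,0],[3.2,2.1,0,0,0,0]]'
python3 -m pendant '[[3.2,2.1,0,0,0,0],[3.2,2.1,0,0,0,0],[3.2,2.1,0,0,0,0],[3.2,2.1,0,0,0,0],[2.5,1.6,0,0,0,0]]'
python3 -m pendant '[[0.6,0.8,1.4,0,0,0],[0,0,3,0,0,0],[0,0,3,0,0,0],[0,0,3,0,0,0],[0,0,0,0,0,0]]'; }|tail -6
python3 -c "
from h import *
dist(toW([-15,0,43]))"
```

```text
t: 19.0
eef_pos: [602.5, -9.9, 73.1]
tool_rot: [-2.134, -2.302, 0.003]
contact_force: [-0.5, 0.1, -0.8]
opening: 59.4
grasp_force: 33.3
tcp [602.5  -9.9  73.1] L [-16.6  -0.7  73.1] shift cm [0.07 0.17 3.01] F [-0.5  0.1 -0.8] op 59.4 t 19.0
```

```bash
{
python3 -m pendant '[[0,0,1,0,0,0],[0,0,1,0,0,0],[0,0,0.5,0,0,0],[0,0,0.3,0,0,0],[0,0,0.2,0,0,0]]'
python3 -m pendant '[[0,0,0.1,0,0,0],[0,0,0,0,0,0],[0,0,0,0,0,0]]'
python3 -m pendant '[[0,0,0,0,0,0],[0,0,0,0,0,0],[0,0,0,0,0,0],[0,0,0,0,0,0],[0,0,0,0,0,0]]' 1
python3 -m pendant '[[0,0,-1,0,0,0],[0,0,-3,0,0,0],[0,0,-4,0,0,0],[0,0,-4,0,0,0],[0,0,-1,0,0,0]]' ; }
python3 -c "
from h import *
dist([553,-314,110])
track('top','top0.png',{'A':(394,186)});track('scene','scene0.png',{'A':(280,179)})"
```

```text
t: 19.5
eef_pos: [605.4, -9.8, 47.0]
tool_rot: [2.133, 2.302, 0.004]
contact_force: [0.1, 0.1, -1.4]
opening: 59.2
grasp_force: 33.4
t: 19.8
eef_pos: [605.3, -9.7, 46.1]
tool_rot: [2.133, 2.302, 0.004]
contact_force: [0.4, 1.0, -1.1]
opening: 59.2
grasp_force: 33.4
t: 20.3
eef_pos: [605.2, -9.7, 45.9]
tool_rot: [2.133, 2.302, 0.004]
contact_force: [0.3, -0.2, -0.6]
opening: 85.6
grasp_force: 0.0
t: 20.8
eef_pos: [606.3, -9.8, 181.4]
tool_rot: [2.129, 2.298, 0.01]
contact_force: [0.0, 1.0, -0.2]
opening: 85.6
grasp_force: 0.0
tcp [606.3  -9.8 181.4] L [-12.8  -1.  181.4] shift cm [-29.91  -7.7    7.12] F [ 0.   1.  -0.2] op 85.6 t 20.8
top A shift 0 0 score 0.76
scene A shift 2 -2 score 0.49
```

```bash
{ python3 -m pendant '[[-2,-0.5,0,0,0,0],[-3.5,-1,0,0,0,0],[-4,-1,0,0,0,0],[-4,-1,0,0,0,0],[-4,-1,0,0,0,0]]'
python3 -m pendant '[[-4,-1,0,0,0,0],[-4,-1,1,0,0,0],[-3,-0.8,2,0,0,0],[-1.4,-0.4,2,0,0,0],[0,0,2,0,0,0]]'
 } |tail -6
python3 -c "
from h import *
dist([553,-314,32])"
```

```text
t: 21.9
eef_pos: [549.5, -315.6, 103.0]
tool_rot: [2.138, 2.301, 0.003]
contact_force: [-0.1, 0.5, -0.0]
opening: 85.4
grasp_force: 0.0
tcp [ 549.5 -315.6  103. ] L [ -92.8 -301.5  103. ] shift cm [0.13 0.35 7.1 ] F [-0.1  0.5 -0. ] op 85.4 t 21.9
```

```bash
{
python3 -m pendant '[[0.1,0.3,2,0,0,0],[0,0,2,0,0,0],[0,0,1.8,0,0,0],[0,0,1,0,0,0],[0,0,0,0,0,0]]'
python3 -m pendant '[[0,0,0,0,0,0],[0,0,0,0,0,0],[0,0,0,0,0,0],[0,0,0,0,0,0],[0,0,0,0,0,0]]' 0 30
python3 -m pendant '[[0,0,-0.5,0,0,0],[0,0,-2,0,0,0],[0,0,-4,0,0,0],[0,0,-4,0,0,0],[0,0,-4,0,0,0]]'; }
python3 -c "
from h import *
dist(toW([-15,-85,180]))"
```

```text
t: 22.4
eef_pos: [552.9, -311.6, 35.4]
tool_rot: [-2.135, -2.303, -0.003]
contact_force: [-0.4, 0.1, -0.4]
opening: 85.1
grasp_force: 0.0
t: 22.9
eef_pos: [554.6, -312.8, 39.0]
tool_rot: [2.132, 2.301, 0.004]
contact_force: [-0.5, -0.1, 7.0]
opening: 58.6
grasp_force: 32.1
t: 23.4
eef_pos: [553.2, -312.1, 184.5]
tool_rot: [2.134, 2.302, 0.004]
contact_force: [0.4, -1.7, -0.8]
opening: 59.1
grasp_force: 32.8
tcp [ 553.2 -312.1  184.5] L [ -88.8 -298.3  184.5] shift cm [21.34  7.37  0.46] F [ 0.4 -1.7 -0.8] op 59.1 t 23.4
```

Target TCP z at placing is about 45.

```bash
{
python3 -m pendant '[[1.5,0.5,0,0,0,0],[2.8,1,0,0,0,0],[3.2,1.1,0,0,0,0],[3.2,1.1,0,0,0,0],[3.2,1.1,0,0,0,0]]'
python3 -m pendant '[[3.2,1.1,0,0,0,0],[2.8,1.1,0,0,0,0],[1.4,0.5,1.4,0,0,0],[0,0,3,0,0,0],[0,0,3,0,0,0]]'
python3 -m pendant '[[0,0,3,0,0,0],[0,0,1.5,0,0,0],[0,0,0.7,0,0,0],[0,0,0.4,0,0,0],[0,0,0.2,0,0,0]]'
python3 -m pendant '[[0,0,0,0,0,0],[0,0,0,0,0,0]]'; }|tail -6
python3 -c "
from h import *
dist(toW([-15,-85,45]))"
```

```text
t: 25.1
eef_pos: [613.0, -94.5, 51.7]
tool_rot: [2.133, 2.301, 0.004]
contact_force: [0.2, -0.7, -0.8]
opening: 58.9
grasp_force: 32.8
tcp [613.  -94.5  51.7] L [-12.6 -85.9  51.7] shift cm [ 0.09 -0.25  0.67] F [ 0.2 -0.7 -0.8] op 58.9 t 25.1
```

```bash
{
python3 -m pendant '[[0,-0.1,0.4,0,0,0],[0,0,0.25,0,0,0],[0,0,0,0,0,0]]'
python3 -m pendant '[[0,0,0,0,0,0],[0,0,0,0,0,0],[0,0,0,0,0,0],[0,0,0,0,0,0],[0,0,0,0,0,0]]' 1
python3 -m pendant '[[0,0,-1,0,0,0],[0,0,-3,0,0,0],[0,0,-4,0,0,0],[0,0,-4,0,0,0],[0,0,-4,0,0,0]]' 
python3 -m pendant '[[0,-4,-1,0,0,0],[0,-4,0,0,0,0],[0,-4,0,0,0,0],[0,-4,0,0,0,0],[0,-4,0,0,0,0]]' ; }
python3 -c "
from h import *
c=snap('scene','s4.png');d=snap('top','t4.png')
cv2.imwrite('pics/m4.png',cv2.hconcat([cv2.resize(c['image'][180:360,270:470],(400,360),interpolation=2),cv2.resize(d['image'][110:290,140:340],(400,360),interpolation=2)]))
dist([506,403,200])"
```

```text
t: 25.4
eef_pos: [611.7, -94.5, 45.0]
tool_rot: [2.133, 2.301, 0.004]
contact_force: [-1.2, 0.7, 4.2]
opening: 58.8
grasp_force: 33.2
t: 25.9
eef_pos: [611.7, -94.4, 44.3]
tool_rot: [2.134, 2.302, 0.004]
contact_force: [-0.2, -0.3, 0.1]
opening: 85.4
grasp_force: 0.0
t: 26.4
eef_pos: [610.8, -94.3, 206.9]
tool_rot: [2.133, 2.302, 0.004]
contact_force: [1.1, -0.2, 0.0]
opening: 85.5
grasp_force: 0.0
t: 26.9
eef_pos: [410.0, -109.4, 214.3]
tool_rot: [2.132, 2.302, 0.004]
contact_force: [-0.3, -0.6, 0.3]
opening: 85.3
grasp_force: 0.0
tcp [ 407.7 -109.   214.8] L [-218.4  -84.7  214.8] shift cm [50.33 13.62  1.48] F [ 0.2 -0.3  1.2] op 85.4 t 27.0
```

View pics/m4.png

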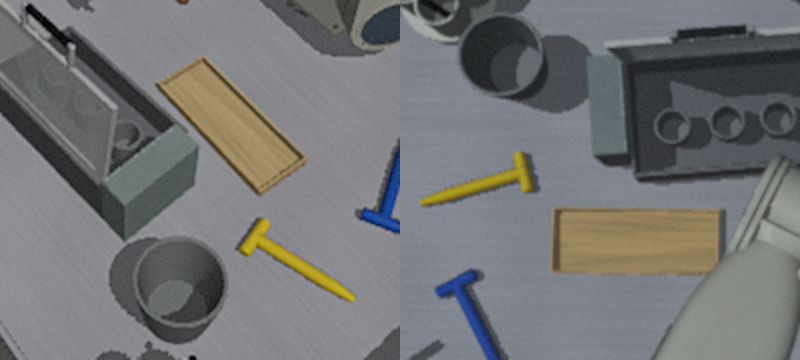

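All three pots stand upright inside, and the dibber and tray are unmoved. Moving to the dibber, then turning the tool.

```bash
{ 
python3 -m pendant '[[2.5,0.7,0,0,0,0],[4,1.1,0,0,0,0],[4.5,1.2,0,0,0,0],[4.5,1.2,0,0,0,0],[4.5,1.2,0,0,0,0]]'
python3 -m pendant '[[4.5,1.2,0,0,0,0],[4.5,1.2,0,0,0,0],[4.5,1.2,0,0,0,0],[4.5,1.2,0,0,0,0],[4.5,1.2,0,0,0,0]]'
python3 -m pendant '[[4.5,1.2,0,0,0,0],[3.3,1,0,0,0,0],[0,0,0,0,0,-0.15],[0,0,0,0,0,-0.15],[0,0,0,0,0,-0.15]]' 0.6
python3 -m pendant '[[0,0,0,0,0,-0.15],[0,0,0,0,0,-0.15],[0,0,0,0,0,-0.15],[0,0,0,0,0,-0.15],[0,0,0,0,0,-0.15]]'
python3 -m pendant '[[0,0,0,0,0,-0.15],[0,0,0,0,0,-0.15],[0,0,0,0,0,-0.15],[0,0,0,0,0,-0.15],[0,0,0,0,0,-0.15]]'
python3 -m pendant '[[0,0,0,0,0,-0.15],[0,0,0,0,0,-0.15],[0,0,0,0,0,-0.15],[0,0,0,0,0,-0.15],[0,0,0,0,0,-0.15]]'
python3 -m pendant '[[0,0,0,0,0,-0.15],[0,0,0,0,0,-0.15],[0,0,0,0,0,-0.15],[0,0,0,0,0,-0.15],[0,0,0,0,0,-0.04]]'
} |tail -6
python3 -c "
from h import *
dist([506,403,60]);st=bot.read_state();M=R.from_rotvec(st['tool_rot']).as_matrix();print(np.arctan2(M[1,0],M[0,0]),M[:,2].round(3),st['joint_pos'].round(2))"
```

```text
t: 30.5
eef_pos: [509.3, 402.7, 214.3]
tool_rot: [-2.508, 1.888, -0.005]
contact_force: [-0.9, 0.5, 0.2]
opening: 51.3
grasp_force: 0.0
tcp [509.3 402.7 214.3] L [-78.  417.8 214.3] shift cm [-0.13  0.37 15.43] F [-0.9  0.5  0.2] op 51.3 t 30.5
-1.290889576139928 [ 0.004  0.    -1.   ] [ 0.54  0.43  0.24  1.38 -0.   -1.31]
```

```bash
{ 
python3 -m pendant '[[-0.1,0.35,3,0,0,0],[0,0,4,0,0,0],[0,0,4,0,0,0],[0,0,4,0,0,0],[0,0,3,0,0,0]]'
python3 -m pendant '[[0,0,1,0,0,0],[0,0,0.8,0,0,0],[0,0,0.6,0,0,0],[0,0,0,0,0,0],[0,0,0,0,0,0]]'; }
python3 -c "
from h import *
dist([506,403,2])
c=snap('scene','s5.png');d=snap('top','t5.png')
cv2.imwrite('pics/m5.png',cv2.resize(c['image'][250:350,360:480],(720,600),interpolation=2))"
```

```text
t: 31.0
eef_pos: [505.6, 402.3, 31.9]
tool_rot: [-2.504, 1.896, -0.004]
contact_force: [0.4, 0.2, -0.1]
opening: 51.3
grasp_force: 0.0
t: 31.5
eef_pos: [506.7, 402.6, 11.0]
tool_rot: [-2.502, 1.895, -0.006]
contact_force: [-0.5, 0.0, 1.0]
opening: 51.0
grasp_force: 0.0
tcp [506.7 402.6  11. ] L [-80.6 417.9  11. ] shift cm [-0.06  0.06  0.9 ] F [-0.5  0.   1. ] op 51.0 t 31.5
```

View pics/m5.png

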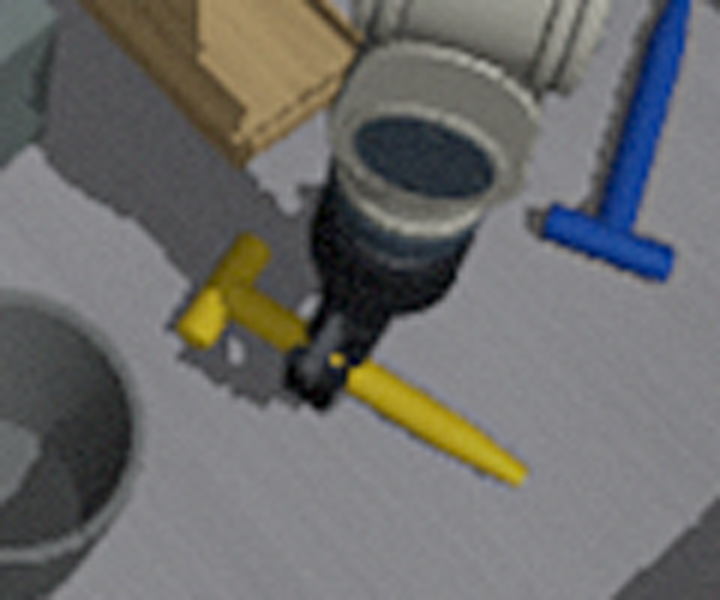

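The fingers straddle the shaft. Lower a bit, close and lift.

```bash
{ 
python3 -m pendant '[[0,0,0.5,0,0,0],[0,0,0.2,0,0,0],[0,0,0,0,0,0]]'
python3 -m pendant '[[0,0,0,0,0,0],[0,0,0,0,0,0],[0,0,0,0,0,0],[0,0,0,0,0,0],[0,0,0,0,0,0]]' 0 80
python3 -m pendant '[[0,0,-1,0,0,0],[0,0,-3,0,0,0],[0,0,-4,0,0,0],[0,0,-1,0,0,0],[0,0,0,0,0,0]]' 
python3 -c "
from h import *
dist([506,403,90]);
st=bot.read_state();M=R.from_rotvec(st['tool_rot']).as_matrix();print(np.arctan2(M[1,0],M[0,0]))
c=snap('scene','s6.png');d=snap('top','t6.png')
cv2.imwrite('pics/m6.png',cv2.hconcat([cv2.resize(c['image'][240:340,360:460],(400,400),interpolation=2),cv2.resize(d['image'][150:250,130:230],(400,400),interpolation=2)]))"; }
```

```text
t: 31.9
eef_pos: [505.9, 402.1, 2.4]
tool_rot: [-2.503, 1.896, -0.004]
contact_force: [-0.3, 0.7, -0.6]
opening: 51.2
grasp_force: 0.0
t: 32.4
eef_pos: [506.5, 402.4, 3.3]
tool_rot: [-2.502, 1.895, -0.005]
contact_force: [-0.2, -0.9, 4.6]
opening: 19.0
grasp_force: 78.3
t: 32.9
eef_pos: [506.5, 402.8, 94.9]
tool_rot: [-2.5, 1.894, -0.007]
contact_force: [-0.2, -0.2, -2.0]
opening: 19.4
grasp_force: 78.2
tcp [506.5 402.8  94.9] L [-80.8 418.1  94.9] shift cm [-0.04  0.05  0.49] F [-0.2 -0.2 -2. ] op 19.4 t 32.9
-1.2963865301061133
```

View pics/m6.png

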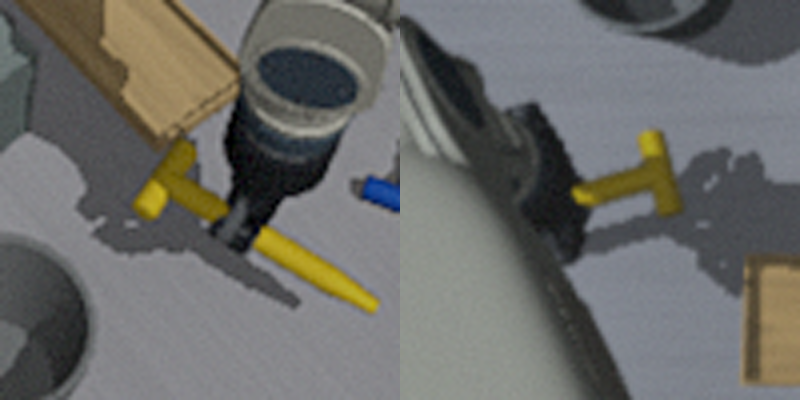

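Dibber lifted. Scene shows its tip at (453.8,316) and the handle centre at (401,285.5); top shows the handle centre at (195,193). Computing how it sits in the grip.

```bash
python3 - <<'E'
from h import *
from scipy.optimize import least_squares
c=vision.camera('top');s=vision.camera('scene')
r=least_squares(lambda p:np.r_[np.array(w2px(c,p))-(195,193),np.array(w2px(s,p))-(401,285.5)],[530,330,100]);h=r.x;print('handle',h,r.fun)
o=np.array(s['xyz']);d=Rm(s)@np.array([(453.8-s['cx'])/s['fx'],(316-s['cy'])/s['fy'],1])
for z in(70,80,90,100,110,120):
    t=o+d*(z-o[2])/d[2]; v=t-h; print(z,t.round(0),np.linalg.norm(v).round(0),np.arctan2(v[1],v[0]).round(3))
st=bot.read_state();e=st['eef_pos'];M=R.from_rotvec(st['tool_rot']).as_matrix()
x=-M[:,0];print('line at dibber: nominal tip',e+x*105,'px',w2px(s,e+x*105+[0,0,9]),'handle',w2px(s,e-x*74+[0,0,9]),w2px(c,e-x*74+[0,0,9]))
E
```

```text
handle [526.48878042 334.30375403  97.01347328] [ 0.17550024 -0.16436124  0.23177425  0.01544272]
70 [458. 497.  70.] 179.0 1.971
80 [463. 499.  80.] 177.0 1.941
90 [468. 500.  90.] 176.0 1.911
100 [473. 502. 100.] 176.0 1.881
110 [478. 504. 110.] 177.0 1.851
120 [483. 505. 120.] 178.0 1.821
line at dibber: nominal tip [476.56895898 502.85211894  90.87813539] px (np.float64(453.1270577631277), np.float64(316.9803152843431)) handle (np.float64(400.8680242453449), np.float64(283.9059926193789)) (np.float64(196.07646443066963), np.float64(193.13214485989997))
```

The grip matches the nominal model to within about 1 px. Turn the dibber to the locker's +x.

```bash
{ 
python3 -m pendant '[[0,0,-0.5,0,0,0.08],[0,0,-0.5,0,0,0.15],[0,0,0,0,0,0.15],[0,0,0,0,0,0.15],[0,0,0,0,0,0.15]]'
python3 -m pendant '[[0,0,0,0,0,0.15],[0,0,0,0,0,0.15],[0,0,0,0,0,0.15],[0,0,0,0,0,0.15],[0,0,0,0,0,0.15]]'
python3 -m pendant '[[0,0,0,0,0,0.15],[0,0,0,0,0,0.15],[0,0,0,0,0,0.04],[0,0,0,0,0,0],[0,0,0,0,0,0]]'; } | tail -6
python3 -c "
from h import *
dist(toW([-200,182.5,46]));
st=bot.read_state();M=R.from_rotvec(st['tool_rot']).as_matrix();print(np.arctan2(-M[1,0],-M[0,0]),M.round(3).tolist())"
```

```text
t: 34.6
eef_pos: [505.4, 402.0, 101.8]
tool_rot: [-0.12, 3.137, -0.002]
contact_force: [0.4, 0.4, -0.3]
opening: 19.4
grasp_force: 78.1
tcp [505.4 402.  101.8] L [-81.9 417.4 101.8] shift cm [ 11.83 -23.48   5.59] F [ 0.4  0.4 -0.3] op 19.4 t 34.6
0.07674702372991003 [[-0.997, -0.077, 0.002], [-0.077, 0.997, -0.001], [-0.002, -0.001, -1.0]]
```

```bash
{ 
python3 -m pendant '[[2,0,0,0,0,0],[3.5,0,0,0,0,0],[3.5,-1.5,0,0,0,0],[2.8,-3,0.5,0,0,0],[0,-4,1,0,0,0]]'
python3 -m pendant '[[0,-4,1,0,0,0],[0,-4,1,0,0,0],[0,-3.5,1,0,0,0],[0,-2.5,0.6,0,0,0],[0,-1,0.4,0,0,0]]'
python3 -m pendant '[[0,0,0,0,0,0],[0,0,0,0,0,0]]'; } | tail -6
python3 - <<'E'
from h import *
dist(toW([-200,182.5,46]))
c=snap('scene','s7.png');d=snap('top','t7.png')
cv2.imwrite('pics/m7.png',cv2.hconcat([cv2.resize(c['image'][200:300,330:430],(400,400),interpolation=2),cv2.resize(d['image'][140:240,190:290],(400,400),interpolation=2)]))
st=bot.read_state();e=st['eef_pos'];M=R.from_rotvec(st['tool_rot']).as_matrix()
t=e-M[:,0]*105+[0,0,9];print('tip',t,w2px(c,t),w2px(d,t),'hole',[w2px(c,toW(p)) for p in((-65,162.5,75),(-65,202.5,75),(-65,202.5,35),(-65,162.5,35),(-65,210,129),(-65,155,129))])
E
```

```text
t: 35.8
eef_pos: [406.2, 159.6, 47.7]
tool_rot: [-0.118, 3.136, -0.0]
contact_force: [0.8, 0.2, -0.5]
opening: 19.3
grasp_force: 78.2
tcp [406.2 159.6  47.7] L [-199.4  183.3   47.7] shift cm [ 0.06 -0.08  0.17] F [ 0.8  0.2 -0.5] op 19.3 t 35.8
tip [510.84199046 168.02973831  57.19546589] (np.float64(369.329905856751), np.float64(253.10729607104653)) (np.float64(248.71384772439865), np.float64(198.95454566162263)) hole [(np.float64(358.9823066787034), np.float64(251.249556886651)), (np.float64(367.4140610114888), np.float64(258.98972410136344)), (np.float64(366.6350193783457), np.float64(265.1124460071481)), (np.float64(358.38973992188335), np.float64(257.4565902255332)), (np.float64(370.1779706319084), np.float64(251.78679911677153)), (np.float64(358.21875213218976), np.float64(240.98699702768346))]
```

View pics/m7.png

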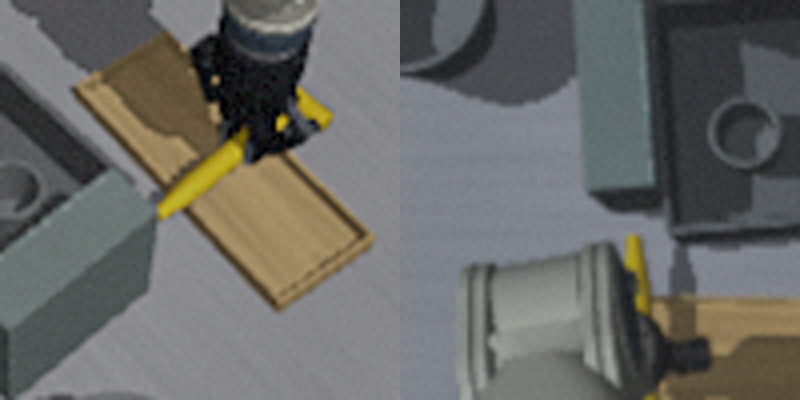

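Tip at top-view (248.5,199.3), as predicted, and lined up with the hole. Push in.

```bash

python3 -m pendant '[[-1,-0.1,0.15,0,0,0],[-1.5,0,0,0,0,0],[-1.5,0,0,0,0,0],[-1,0,0,0,0,0],[0,0,0,0,0,0]]'
python3 -m pendant '[[-0.5,0,0,0,0,0],[-0.5,0,0,0,0,0],[0,0,0,0,0,0]]'
python3 -c "
from h import *
dist([0,0,0])"
```

```text
t: 36.4
eef_pos: [457.4, 162.3, 46.1]
tool_rot: [-0.119, 3.135, -0.001]
contact_force: [-0.4, 0.5, -0.8]
opening: 18.6
grasp_force: 78.2
t: 36.7
eef_pos: [464.9, 162.6, 45.9]
tool_rot: [-0.119, 3.138, -0.001]
contact_force: [-5.1, 0.2, -1.5]
opening: 19.1
grasp_force: 78.2
tcp [464.9 162.6  45.9] L [-140.6  181.8   45.9] shift cm [ 47.59 -12.7    4.53] F [-5.1  0.2 -1.5] op 19.1 t 36.7
```

```bash

python3 -m pendant '[[-0.5,0,0,0,0,0],[-0.5,0,0,0,0,0],[-0.3,0,0,0,0,0],[0,0,0,0,0,0],[0,0,0,0,0,0]]'
python3 -c "
from h import *
dist([0,0,0]); c=snap('scene','s8a.png')"
python3 -m pendant '[[0,0,0,0,0,0],[0,0,0,0,0,0],[0,0,0,0,0,0],[0,0,0,0,0,0],[0,0,0,0,0,0]]'
python3 -m pendant '[[0,0,0,0,0,0],[0,0,0,0,0,0],[0,0,0,0,0,0],[0,0,0,0,0,0],[0,0,0,0,0,0]]' >/dev/null
python3 -c "
from h import *
d=snap('scene','s8b.png');c=cv2.imread('pics/s8a.png')
cv2.imwrite('pics/m8.png',cv2.hconcat([cv2.resize(c[140:310,230:400],(400,400),interpolation=2),cv2.resize(d['image'][140:310,230:400],(400,400),interpolation=2)]))
for th in (1.58,1.4,1.2,.9):
  e=th-.14;print(th,[np.round(w2px(d,toW((90-232*np.cos(e),y,110+232*np.sin(e)))),1) for y in(-44,44)])"
```

```text
t: 37.2
eef_pos: [477.0, 163.5, 45.8]
tool_rot: [-0.119, 3.139, -0.001]
contact_force: [-6.9, 0.2, -0.6]
opening: 19.3
grasp_force: 78.2
tcp [477.  163.5  45.8] L [-128.5  181.7   45.8] shift cm [ 48.8  -12.7    4.57] F [-6.9  0.2 -0.6] op 19.3 t 37.2
t: 37.75
eef_pos: [476.9, 163.5, 45.9]
tool_rot: [-0.119, 3.139, -0.001]
contact_force: [-7.1, -0.1, -1.1]
opening: 19.4
grasp_force: 78.2
1.58 [array([285.2, 183.6]), array([303.9, 200.9])]
1.4 [array([296. , 178.8]), array([314.7, 195.6])]
1.2 [array([307. , 175.9]), array([325.6, 192.1])]
0.9 [array([320.5, 176.2]), array([338.9, 191.8])]
```

View pics/m8.png

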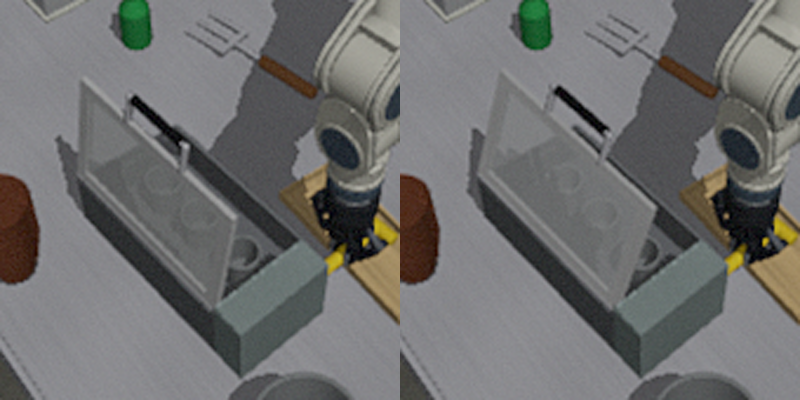

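Handle at about (296.7,178.2), so the door is near 1.39 and sinking. Hold briefly, withdraw, and turn over the tray.

```bash
{
python3 -m pendant '[[0,0,0,0,0,0],[0,0,0,0,0,0],[0,0,0,0,0,0],[0.5,0,0,0,0,0],[1.5,0,0,0,0,0]]'
python3 -m pendant '[[2,0,0,0,0,0],[2,0,0,0,0,0],[1.5,0,-0.5,0,0,0],[0.5,0,-1.5,0,0,0],[0,0,-1,0,0,-0.08]]' 
python3 -m pendant '[[0,0,0,0,0,-0.15],[0,0,0,0,0,-0.15],[0,0,0,0,0,-0.15],[0,0,0,0,0,-0.15],[0,0,0,0,0,-0.15]]' 
python3 -m pendant '[[0,0,0,0,0,-0.15],[0,0,0,0,0,-0.15],[0,0,0,0,0,-0.15],[0,0,0,0,0,-0.15],[0,0,0,0,0,-0.053]]' 
python3 -m pendant '[[0,0,0,0,0,0],[0,0,0,0,0,0]]'; } | tail -6
python3 -c "
from h import *
dist([409,130,8]);
st=bot.read_state();M=R.from_rotvec(st['tool_rot']).as_matrix();print(np.arctan2(-M[1,0],-M[0,0]),M.round(3).tolist())"
```

```text
t: 40.5
eef_pos: [399.2, 157.6, 76.4]
tool_rot: [-2.203, 2.235, -0.005]
contact_force: [-0.3, -0.5, -0.5]
opening: 18.9
grasp_force: 78.1
tcp [399.2 157.6  76.4] L [-206.5  181.8   76.4] shift cm [ 2.74 -0.99  6.85] F [-0.3 -0.5 -0.5] op 18.9 t 40.5
1.5562356310186882 [[-0.015, -1.0, 0.005], [-1.0, 0.015, -0.0], [0.0, -0.005, -1.0]]
```

```bash
{
python3 -m pendant '[[1.4,-0.5,0,0,0,0],[1.3,-0.5,1,0,0,0],[0,0,2,0,0,0],[0,0,1.5,0,0,0],[0,0,0.8,0,0,0]]'
python3 -m pendant '[[0,0,0,0,0,0],[0,0,0,0,0,0]]'; } | tail -6
python3 -c "
from h import *
dist([409,130,8])"
```

```text
t: 41.2
eef_pos: [409.1, 130.5, 23.5]
tool_rot: [-2.205, 2.234, -0.005]
contact_force: [0.4, -0.4, -0.8]
opening: 19.0
grasp_force: 78.2
tcp [409.1 130.5  23.5] L [-198.7  154.1   23.5] shift cm [0.05 0.01 1.55] F [ 0.4 -0.4 -0.8] op 19.0 t 41.2
```

```bash

python3 -m pendant '[[0,0,0.8,0,0,0],[0,0,0.5,0,0,0],[0,0,0.2,0,0,0],[0,0,0,0,0,0]]'
python3 -m pendant '[[0,0,0,0,0,0],[0,0,0,0,0,0],[0,0,0,0,0,0],[0,0,0,0,0,0],[0,0,0,0,0,0]]' 0.45 40
python3 -m pendant '[[0,0,-0.5,0,0,0],[0,0,-2,0,0,0],[0,0,-4,0,0,0],[0,0,-4,0,0,0],[0,0,-4,0,0,0]]'
python3 - <<'E'
from h import *
d=snap('scene','s9.png');c=snap('top','t9.png')
cv2.imwrite('pics/m9.png',cv2.hconcat([cv2.resize(d['image'][130:310,250:450],(400,360),interpolation=2),cv2.resize(c['image'][110:290,190:390],(400,360),interpolation=2)]))
for th in (.22,.5):
  e=th-.14;print(th,[np.round(w2px(d,toW((90-232*np.cos(e),y,110+232*np.sin(e)))),1) for y in(-44,44)])
dist(toW([-138,0,150]))
E
```

```text
t: 41.6
eef_pos: [408.7, 130.4, 7.8]
tool_rot: [-2.206, 2.234, -0.004]
contact_force: [-0.5, -0.5, -1.4]
opening: 19.0
grasp_force: 78.2
t: 42.1
eef_pos: [408.9, 130.4, 8.1]
tool_rot: [-2.206, 2.234, -0.005]
contact_force: [-0.1, -0.1, 0.0]
opening: 38.8
grasp_force: 0.0
t: 42.6
eef_pos: [407.9, 130.4, 155.0]
tool_rot: [-2.206, 2.234, -0.004]
contact_force: [1.7, 0.3, -0.6]
opening: 38.4
grasp_force: 0.0
0.22 [array([334.7, 193.8]), array([351.8, 208.5])]
0.5 [array([331.7, 184.2]), array([349.4, 199.2])]
tcp [410.6 130.8 158.1] L [-197.2  154.2  158.1] shift cm [14.83 -7.26  0.89] F [0.5 0.7 0.1] op 38.2 t 42.7
```

View pics/m9.png

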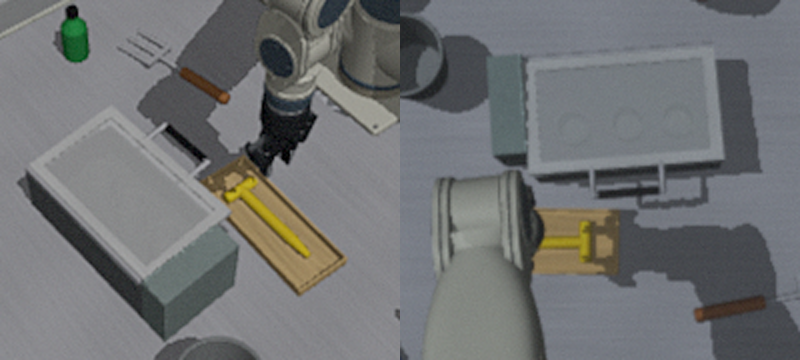

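The dibber lies in the tray, the pots stand under the pane, and the door rests ajar with its handle at (334,192.5). Press the handle down with shut fingers.

```bash
{
python3 -m pendant '[[2,-1,0,0,0,0],[3.5,-1.8,0,0,0,0],[3.8,-1.8,0,0,0,0],[3.5,-1.7,0,0,0,0],[2,-1,0,0,0,0]]' 0
python3 -m pendant '[[0,0,1,0,0,0],[0,0,0.7,0,0,0],[0,0,0,0,0,0]]'; } | tail -6
python3 -m pendant '[[0,0,1,0,0,0],[0,0,1,0,0,0],[0,0,1,0,0,0],[0,0,0.8,0,0,0],[0,0,0,0,0,0]]'
python3 -c "
from h import *
dist(toW([-139,0,84]))"
```

```text
t: 43.5
eef_pos: [478.3, -17.6, 135.2]
tool_rot: [-2.207, 2.234, -0.001]
contact_force: [-1.2, 0.7, -0.4]
opening: -0.2
grasp_force: 0.0
t: 44.0
eef_pos: [478.8, -17.9, 97.1]
tool_rot: [-2.207, 2.234, -0.001]
contact_force: [-0.8, -1.0, 0.6]
opening: -0.1
grasp_force: 0.0
tcp [478.8 -17.9  97.1] L [-140.6    0.7   97.1] shift cm [ 0.06 -0.16  1.31] F [-0.8 -1.   0.6] op -0.1 t 44.0
```

```bash

python3 -m pendant '[[0,0,0.5,0,0,0],[0,0,0.4,0,0,0],[0,0,0.3,0,0,0],[0,0,0,0,0,0]]'
python3 -m pendant '[[0,0,0.3,0,0,0],[0,0,0.2,0,0,0],[0,0,0,0,0,0]]'
python3 - <<'E'
from h import *
d=snap('scene','s10.png');c=snap('top','t10.png')
cv2.imwrite('pics/m10.png',cv2.hconcat([cv2.resize(d['image'][170:240,300:370],(400,400),interpolation=2),cv2.resize(c['image'][170:220,280:330],(400,400),interpolation=2)]))
dist(toW([-139,0,84]))
E
```

```text
t: 44.4
eef_pos: [479.5, -18.5, 86.0]
tool_rot: [-2.206, 2.234, -0.004]
contact_force: [0.0, 0.1, 0.0]
opening: -0.0
grasp_force: 0.0
t: 44.7
eef_pos: [482.1, -18.5, 84.0]
tool_rot: [-2.203, 2.23, -0.012]
contact_force: [-1.4, 2.5, 23.5]
opening: -0.1
grasp_force: 11.5
tcp [482.1 -18.5  84. ] L [-1.373e+02 -1.000e-01  8.400e+01] shift cm [ 0.    0.17 -0.  ] F [-1.4  2.5 23. ] op -0.3 t 44.8
```

```bash
{
python3 -m pendant '[[0,0,0,0,0,0],[0,0,0,0,0,0],[0,0,-0.5,0,0,0],[0,0,-1,0,0,0],[0,0,-3,0,0,0]]'
python3 -m pendant '[[0,0,-4,0,0,0],[0,0,-4,0,0,0],[2,3,-2,0,0,0],[4,2.5,0,0,0,0],[4,2.5,0,0,0,0]]'
python3 -m pendant '[[4,2,0,0,0,0],[4,2,0,0,0,0],[4,2,0,0,0,0],[0,0,0,0,0,0],[0,0,0,0,0,0]]'; }|tail -6
python3 - <<'E'
from h import *
track('scene','scene0.png',{'handle':(342,211),'doorcorner':(306,194)});track('top','top0.png',{'handle':(305,205)})
d=snap('scene','s11.png');c=snap('top','t11.png')
cv2.imwrite('pics/m11.png',cv2.hconcat([cv2.resize(d['image'][150:310,250:430],(450,400),interpolation=2),cv2.resize(c['image'][120:260,200:340],(350,350),interpolation=2).copy() if 0 else cv2.resize(c['image'][120:260,200:322],(350,400),interpolation=2)]))
E
```

```text
t: 46.3
eef_pos: [335.8, -237.4, 226.0]
tool_rot: [-2.202, 2.237, -0.004]
contact_force: [0.7, -0.1, 0.5]
opening: 0.1
grasp_force: 0.0
scene handle shift 0 0 score 1.0
scene doorcorner shift 0 0 score 0.47
top handle shift 0 0 score 1.0
```

View pics/m11.png

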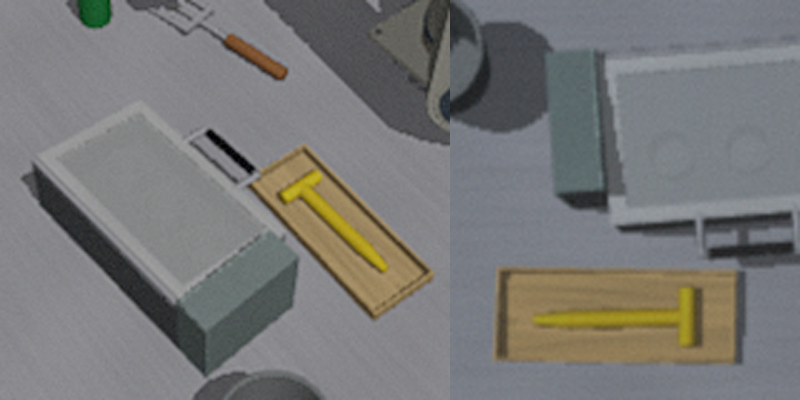

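The handle matches the shut start picture exactly (shift 0, score 1.0 in both views). The dibber lies wholly inside the tray and the pots stand under the pane. Handing in.

```bash
python3 -c "
from h import *
print(bot.finish_job())"
```

```text
the job is handed in; nothing more can be done
None
```

I handed the job in at about 46 s, with the door fully shut, three small pots (all that were present) upright inside and the yellow dibber lying in the tool tray; the grader returned no verdict.

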